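# Show a carton's label to the bench scanner

### The job

Take the tall slim carton, the tallest of the three, out of the grey order tray and show its label to the hands-free bar code scanner: hold the carton in the air with the label facing the scanner's window squarely (follow the way the scanner head is turned and tilted), right way up, with the bar code centred on the window and about 10 cm from it. The job ends holding: finish with the gripper still holding the carton there, motionless and clear of everything else. Do not touch the scanner, and leave the other two cartons, the tape dispenser and the phone as they are.

Things in the scene. Friction and masses are not known exactly. Their poses are not given: they have to be found in the camera images.
- carton_tall: the tallest carton: stiff brown box, yellow tape on top, 90 mm long (x) by 50 wide (y) by 120 tall (z), 0.22 to 0.45 kg, loose, upright, at any place in the tray's row. Origin: centre of underside. White label on the 50 mm wide end that +x points out of, upper two thirds, with an 18 mm flap folded over the top edge; at the start it looks away from the robot, within 0.5 rad of world +x
- label (a point): centre of the bar code on the tall carton's label: on its +x end face, 45 mm from the carton's middle, 69.4 mm above its underside (its top is 50.6 mm higher). Axes as the carton's: x straight out of the label, y across it, z up it. The 90 x 120 mm side faces, free of label, are the ones to grip
- carton_low: neighbouring carton of the same make, 95 x 60 x 60 mm tall, loose in the tray, to be left alone. Origin at the centre of its underside
- carton_mid: neighbouring carton of the same make, 80 x 56 x 78 mm tall, loose in the tray, to be left alone. Origin at the centre of its underside
- tray: grey open plastic order tray, fixed, 240 mm (x) by 390 mm (y), walls 50 mm high, walls and floor 4 mm thick. The three cartons stand in a row along its y, about 120 mm apart, at least 20 mm free between them. Origin: centre of underside
- scanner: hands-free bar code scanner, fixed: round black base 124 mm across, stem at the back, fork, and a grey head 76 mm wide, 88 high, 60 deep, centred 205 mm above the bench (top at about 255). Origin: centre of the base's underside. The head looks along the stand's -x, roughly to the robot, tilted 0.12 to 0.45 rad downwards; its stiff hinge stays put unless knocked
- window (a point): centre of the dark reading window (58 x 60 mm) on the front of the scanner's head. Its axes turn and tilt with the head: x into the head (it looks along -x), y level, z up the window. The label is shown rightly when label has axes parallel to these and lies at x -100 mm, y 0, z 0 in this frame
- dispenser: black bench tape dispenser with a roll of yellow tape, 150 x 64 mm, 106 mm high, 0.9 kg, loose, to be left alone. Origin at the centre of its underside
- phone: black phone lying flat on the bench, 148 x 72 x 8 mm, loose, to be left alone. Origin at the centre of its underside
Things that resemble listed ones, but are neither listed nor needed, are in the scene too. Leave any green or pink look-alike of the scanner alone.

How it is judged:
By the outcome, as a careful person would: the job done as asked, in the order asked, and still so for the second after the job is handed in, while the arm keeps its last pose, push and grip.
It also fails if it takes over 34 s, if anything falls off the work surface, if the arm or the gripper's body presses on something with over 40 N, if the wrist force passes 120 N, or if a joint passes its speed limit or range.

### The arm

A 7-joint arm with a two-finger parallel gripper is mounted at the origin on the work surface. World frame = base frame: x ahead of the robot, y to its left, z up, the work surface at z = 0. Lengths are in mm, angles in rad, forces in N, time in s.
With the tool pointing down it reaches from about 425 to 875 mm from the base axis. Payload 9.9 kg.
Tool frame: the origin (TCP) lies at the very end of the fingers, on their centre line; the grasp point (between the pads) lies 19 mm behind it (env.hold_point_z is the distance from the TCP to the grasp point, in mm); y points along the fingers, z is the direction in which the jaws open and shut, and the axes are right-handed (so a half turn about y gives the same grasp; the last joint's range is limited). The gripper opens to 85 mm and grips with 20 to 120 N. Pads are 22 mm wide; open, the fingers measure 114 mm over their backs; the gripper's body (76 mm by 85 mm) begins 54 mm behind the grasp point. The pads swing forward as they close: fully open they stand 13 mm farther back than shut.
Start: joints at [-1.392, 0.576, 0.025, 1.437, -0.015, 1.129, -0.057], TCP at [175.348, 651.83, 231.289] pointing down, gripper open.
Joint ranges: [-2.76, 2.76], [-0.34, 2.15], [-1.52, 1.57], [0.19, 2.46], [-1.09, 4.23], [0.17, 1.99], [-2.82, 2.82]. Speed limits (rad/s): [2.22, 2.22, 3.01, 3.01, 3.14, 3.14, 3.14].

### API

Orientations are given as a unit quaternion [x, y, z, w].
In Python, from rig import env, telemetry, viewer, order gives the robot as it stands. Calls block until the motion is done:
- env.reach(position, orientation): joint-space move of the TCP to a pose.
- env.move_straight(position, attitude=None, feed=150, contact_N=None): straight line of the TCP; attitude=None keeps the orientation; feed is the mean speed in mm/s. With contact_N (N) it stops when the force on the tool has changed by that much, and returns True; else False.
- env.set_joints(angles): joint-space move.
- env.grip(opening, newtons=None): opening from 0.0 (shut) to 1.0 (fully open); newtons is the grip in N (None keeps the last); returns when the fingers have stopped.
- env.dwell(seconds).
- env.ik(position, orientation): joint angles nearest the present ones, or None.
- telemetry.get_state(): the state.
- viewer.grab_frame(name): name is "scene" or "side" or "wrist"; returns a dict with "pixels" (420x560x3 uint8, red, green, blue), "camera_matrix" (3x3 intrinsics, pixels), "k1" (the pictures are not rectified: a ray, as slopes to the right and down, at radius r is drawn at 1 + k1 r^2 times it, then the intrinsics apply), "origin" and "orientation" of the camera in the world. Camera axes: x right, y down, z forward; pixel columns grow to the right and rows downward; lengths in mm; the calibration is good to about 2 mm. A picture is of the moment at which its call begins. There is no depth.
A pose or a line that the arm cannot do raises env.Unreachable and nothing moves.
- order.job_done(): hands the job in, once; it reports no verdict.
The state is a dict: "time": time; "q": joint angles; "qd": joint speeds; "joint_torque": joint torques, N m; "eef_pos": TCP position; "tcp_rot": TCP orientation; "wrist_force": force on the tool from outside, world axes, zero at the start; "ft_torque": the same for the moment, N m; "gripper_width": opening from 0.0 (shut) to 1.0 (fully open).
Only numpy, scipy, OpenCV 4.12 (cv2) and the standard library are available. Lean on these libraries where they do the work, as an engineer would, in place of code of your own. Each camera call takes 0.05 s, during which the arm holds its last target. There are 200 camera calls.

## Working session

There is one attempt and no reset: what is moved stays moved. The work goes in short steps, each a Python script; the robot and the scene stay as the last script left them, time stands still between calls to the robot, and variables do not carry over. Pictures are saved under pics/ and viewed, about 8 in all and at most 12, crops included, and the job is handed in when it is done.

```bash
ls; mkdir -p pics; python3 - <<'E'
from rig import env, telemetry, viewer, order
import cv2,pickle
for n in("scene","side"):
    f=viewer.grab_frame(n); pickle.dump(dict(f),open(f'pics/{n}0.pkl','wb'))
    cv2.imwrite(f'pics/{n}0.png',cv2.resize(f['pixels'][:,:,::-1],(784,588),interpolation=cv2.INTER_CUBIC))
    print(n,f['camera_matrix'],f['k1'],f['origin'],f['orientation'])
s=telemetry.get_state();print(s['time'],s['tcp_rot'],s['eef_pos'])
E
```

```text
pics
scene [[424.79707511   0.         280.94201668]
 [  0.         424.79707511 214.98930903]
 [  0.           0.           1.        ]] 0.001973406341514551 [1176.79024097  595.50183214  867.74467885] [ 0.36270524  0.83701504 -0.37479349 -0.16547077]
side [[392.2973839    0.         279.32549656]
 [  0.         392.2973839  214.3783507 ]
 [  0.           0.           1.        ]] 0.00019003360953483083 [ 151.5602179  -437.87630725  941.06418047] [ 0.88515048 -0.32290079  0.11869953 -0.31329561]
0.1 [ 0.70153028 -0.09268094  0.09258991 -0.70049455] [175.22352382 651.45361166 230.5323236 ]
```

View pics/scene0.png

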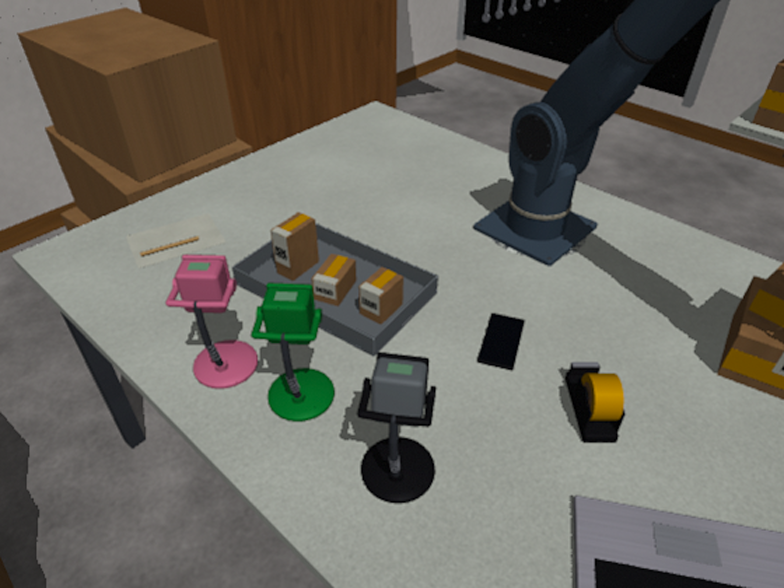

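View pics/side0.png

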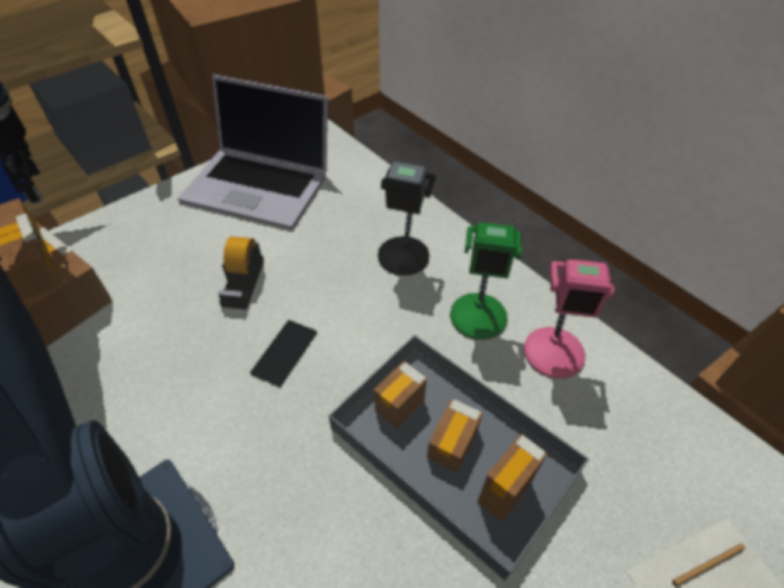

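Candidates. Cartons: the tallest at scene (294,245) / side (515,475), then mid and low to its right. Scanners: the grey/black one at scene (400,385) / side (405,190) is the real one; the green (288,310) and pink (203,280) ones are look-alikes. I chose the tall carton and the grey scanner; close crops next.

```bash
python3 - <<'E'
import pickle,cv2,numpy as np
S=pickle.load(open('pics/scene0.pkl','rb'))['pixels'];D=pickle.load(open('pics/side0.pkl','rb'))['pixels']
def crop(I,c,r):
    o=cv2.resize(I[r:r+60,c:c+80,::-1],(400,300),interpolation=cv2.INTER_CUBIC)
    o=cv2.convertScaleAbs(o,alpha=1.5,beta=15)
    for k in range(0,80,10): 
        cv2.line(o,(k*5,0),(k*5,6),(0,0,255),1);cv2.putText(o,str(c+k),(k*5,16),0,.33,(0,0,255),1)
    for k in range(0,60,10): 
        cv2.line(o,(0,k*5),(6,k*5),(0,0,255),1);cv2.putText(o,str(r+k),(8,k*5+4),0,.33,(0,0,255),1)
    return o
a=np.vstack([np.hstack([crop(S,170,148),crop(S,246,246)]),np.hstack([crop(D,325,310),crop(D,252,110)])])
cv2.imwrite('pics/crops.png',a)
E
```

```text
(no output)
```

View pics/crops.png

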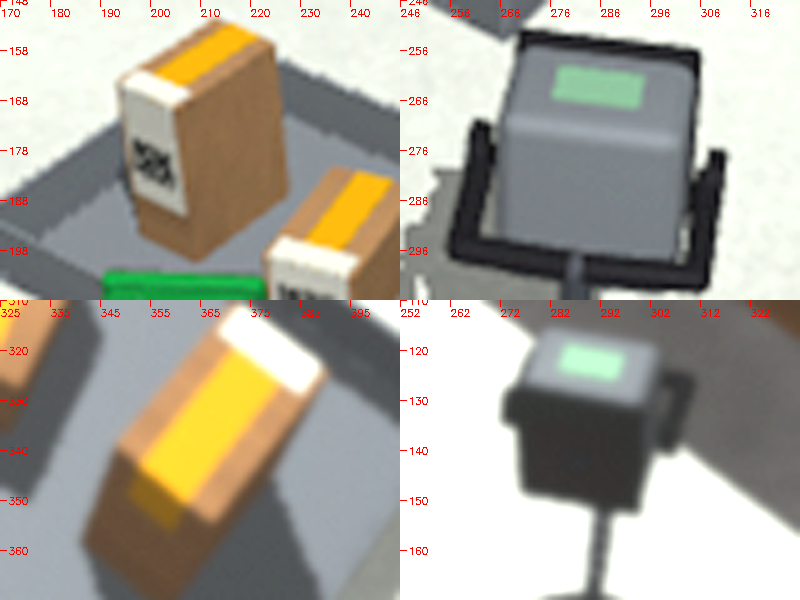

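The crops show the tall carton, with its flap and label bar code, at scene px (194–228,152–200). They also show the grey scanner head, with its dark front in the side view at (276–303,128–152). I'll fit poses from these corners.

```bash
cat > h.py <<'E'
import numpy as np,pickle
from scipy.spatial.transform import Rotation as R
from scipy.optimize import least_squares
def proj(f,P):
    p=(np.atleast_2d(P)-f['origin'])@R.from_quat(f['orientation']).as_matrix()
    s=p[:,:2]/p[:,2:]; s=s*(1+f['k1']*(s**2).sum(1))[:,None]
    K=f['camera_matrix']; return s@np.diag([K[0,0],K[1,1]])+K[:2,2]
def fit(obs,model,x0):
    """obs: list of (frame, body pts, px); model(x)->(R,t)"""
    def r(x):
        M,t=model(x); return np.concatenate([(proj(f,np.array(b)@M.T+t)-p).ravel() for f,b,p in obs])
    s=least_squares(r,x0,loss='soft_l1',x_scale='jac'); return s.x,r(s.x)
def box(x,z0): return R.from_euler('z',x[2]).as_matrix(),np.array([x[0],x[1],z0])
def head(x): return R.from_euler('ZY',[x[2],-x[3]]).as_matrix(),np.array([x[0],x[1],205.])
E
cat > f.py <<'E'
from h import *
S=pickle.load(open('pics/scene0.pkl','rb'));D=pickle.load(open('pics/side0.pkl','rb'))
c=[(S,[(45,-25,120),(45,25,120),(-45,25,120),(-45,-25,120),(45,25,0),(45,-25,0),(-45,25,0)],[(193.6,163.6),(204.6,169.2),(225,157),(214.2,151.6),(209,200.4),(198,195),(227.8,186)]),
(D,[(45,25,120),(45,-25,120),(-45,25,120),(-45,-25,120),(-45,25,0)],[(371.5,310.5),(390.6,324),(348.4,337.6),(368,354.4),(341.4,358.4)])]
x,r=fit(c,lambda x:box(x,4),[500,-200,0.]);print('carton',x.round(3),r.round(1))
# head: x into head, front x=-30
o=[(S,[(30,-38,-44),(30,38,-44),(-30,-38,44),(-30,38,44)],[(266,293.6),(303.4,298.4),(270,255.4),(305.4,259)]),
(D,[(-30,38,44),(-30,-38,44),(-30,38,-44),(-30,-38,-44),(30,38,44),(30,-38,44)],[(276.4,127.6),(303,128.6),(276.6,148),(299.4,152.6),(280,116.6),(304,119)])]
for i in (o,o[:1],o[1:]):
    y,r=fit(i,head,[800,100,0.,.3]);print('head',y.round(3),r.round(1))
for f,p in((S,(284.3,335)),(D,(288,183))):
    b,_=fit([(f,[(0,0,0)],[p])],lambda x:(np.eye(3),np.array([x[0],x[1],5])),[700,0]);print('base',b.round(0))
E
python3 f.py; python3 - <<'E'
import sys;sys.path.insert(0,'.')
from rig import env
from h import *
f=pickle.load(open('pics/scene0.pkl','rb'))
E
```

```text
carton [ 5.26132e+02 -3.08790e+02  1.28000e-01] [-0.6  0.   0.5  0.1  0.  -1.3 -1.1 -1.1  0.3 -0.2 -0.1 -0.6  0.2  0.1
  0.4 -0.9  0.4 -0.1 -0.2  0.7 -0.3 -0.2 -0.5 -0.6]
head [ 7.60209e+02  2.25251e+02  6.54000e-01 -4.59000e-01] [ 1.2  1.2  0.1 -0.6 -2.8 -0.3  0.7 -1.   0.1 -8.5  0.3 -5.7 -3.1  1.6
 -0.   0.9  0.5 -1.2  2.  -0. ]
head [ 7.60745e+02  2.25278e+02  6.04000e-01 -4.79000e-01] [ 1.1  0.3 -0.3 -0.1 -2.7 -0.5  0.6  0.3]
head [7.63343e+02 2.26358e+02 7.23000e-01 2.10000e-02] [-0.5 -0.6  0.   1.1 -0.7  2.5  2.1  0.6 -1.  -3.1  1.3 -2.9]
base [765. 228.]
base [757. 222.]
```

```bash
python3 - <<'E'
from rig import env, telemetry, viewer, order
from h import *
f=viewer.grab_frame("wrist");s=telemetry.get_state()
T=R.from_quat(s['tcp_rot']);C=R.from_quat(f['orientation'])
print('cam in tool',T.inv().apply(f['origin']-s['eef_pos']).round(1));print((T.inv()*C).as_matrix().round(3));print(T.as_matrix().round(2),f['camera_matrix'][0,0])
# look poses: tool y along d
u=np.array([np.cos(.65),np.sin(.65),0]);hd=np.array([760,225,205.])
for dist in(230,280,330):
  for tilt in(-.2,0.,.3,.6,.9):
    for sgn in(1,-1):
      y=np.array([u[0]*np.cos(tilt),u[1]*np.cos(tilt),-np.sin(tilt)])
      z=sgn*np.array([-u[1],u[0],0]);x=np.cross(y,z)
      M=np.c_[x,y,z];q=R.from_matrix(M).as_quat();p=hd-30*u-dist*y-0*x
      j=env.ik(p,q)
      if j is not None: print(dist,tilt,sgn,p.round(0),np.round(j,2),np.abs(np.array(j)-s['q']).max().round(2))
E
```

```text
cam in tool [ -66.8 -142.8   -0.2]
[[-0.     0.964  0.266]
 [-0.    -0.266  0.964]
 [ 1.     0.     0.   ]]
[[ 0.97 -0.    0.26]
 [-0.26 -0.    0.97]
 [ 0.   -1.   -0.  ]] 300.90506364524856
230 0.9 1 [622. 120. 385.] [ 0.76  0.27 -1.06  1.86 -0.08  0.53  2.07] 2.16
230 0.9 -1 [622. 120. 385.] [-0.41  0.17  0.4   1.89 -0.76  0.66 -0.43] 0.98
280 0.9 1 [598. 102. 424.] [ 0.87  0.18 -1.06  1.83 -0.27  0.64  2.25] 2.31
280 0.9 -1 [598. 102. 424.] [-0.53  0.1   0.56  1.87 -0.69  0.75 -0.5 ] 0.86
330 0.6 -1 [519.  42. 391.] [-1.3  -0.32  1.31  2.29 -1.07  0.35  0.11] 1.28
330 0.9 1 [573.  83. 463.] [-1.61 -0.22  1.39  1.84 -0.13  0.74  2.13] 2.19
330 0.9 -1 [573.  83. 463.] [-0.62  0.02  0.66  1.83 -0.58  0.83 -0.58] 0.78
```

```bash
python3 - <<'E'
from rig import env, telemetry, viewer, order
from h import *
s=telemetry.get_state();S=pickle.load(open('pics/scene0.pkl','rb'));D=pickle.load(open('pics/side0.pkl','rb'))
for f,p in((S,(598/1.4,430/1.4)),(D,(240/1.4,290/1.4))):
    print('disp',fit([(f,[(0,0,0)],[p])],lambda x:(np.eye(3),np.array([x[0],x[1],10])),[700,0])[0].round(0))
a=.65;u=np.array([np.cos(a),np.sin(a),0]);w=np.array([760,225,205.])-30*u
n=-np.array([u[0]*.95,u[1]*.95,.3])
CT=np.array([[0,.964,.266],[0,-.266,.964],[1,0,0]]);off=np.array([-66.8,-142.8,-.2])
res=[]
for px in range(350,701,50):
 for py in range(-200,301,50):
  for pz in(70,120,180,240):
   for yaw in(.1,.4,.65,.9):
    for tilt in(.45,.6,.8,1.0):
     y=np.array([np.cos(yaw)*np.cos(tilt),np.sin(yaw)*np.cos(tilt),-np.sin(tilt)])
     z=np.array([-np.sin(yaw),np.cos(yaw),0])
     for sg in(1,-1):
      M=np.c_[np.cross(y,sg*z),y,sg*z];c=np.array([px,py,pz])+M@off
      v=(M@CT).T@(w-c)
      if v[2]<100 or abs(v[0]/v[2])>.7 or abs(v[1]/v[2])>.55: continue
      d=np.linalg.norm(w-c); ang=np.arccos((c-w)@n/d/np.linalg.norm(n))
      if ang>.75 or d>450: continue
      j=env.ik([px,py,pz],R.from_matrix(M).as_quat())
      if j is None: continue
      dj=np.abs(np.array(j)-s['q']).max()
      res.append((ang+.3*dj+d/1000,ang,d,dj,(px,py,pz,yaw,tilt,sg),np.round(j,2)))
res.sort(key=lambda r:r[0]);print(len(res))
for r in res[:6]:print([np.round(k,2) for k in r[:4]],r[4],r[5])
E
```

```text
disp [471. 432.]
disp [409. 372.]
596
[np.float64(1.16), np.float64(0.33), np.float64(154.33), np.float64(2.24)] (700, 250, 180, 0.9, 0.6, 1) [ 0.61  0.99 -1.28  2.05  2.23  0.31  0.3 ]
[np.float64(1.16), np.float64(0.33), np.float64(184.93), np.float64(2.14)] (700, 200, 180, 0.9, 0.6, 1) [ 0.71  0.98 -1.28  2.05  2.12  0.23  0.45]
[np.float64(1.16), np.float64(0.02), np.float64(273.59), np.float64(2.88)] (650, 150, 120, 0.65, 0.45, 1) [ 0.75  1.21 -1.3   2.39  2.86  0.83 -0.21]
[np.float64(1.18), np.float64(0.58), np.float64(215.56), np.float64(1.28)] (700, 100, 180, 0.1, 1.0, 1) [-0.11  0.47 -0.2   1.99  1.01  0.21  0.46]
[np.float64(1.19), np.float64(0.19), np.float64(157.94), np.float64(2.79)] (700, 250, 180, 0.9, 0.45, 1) [ 0.65  1.09 -1.29  2.11  2.78  0.37 -0.13]
[np.float64(1.21), np.float64(0.56), np.float64(256.61), np.float64(1.31)] (650, 100, 180, 0.1, 1.0, 1) [-0.13  0.42 -0.19  2.11  1.29  0.19  0.15]
```

```bash
python3 - <<'E'
from rig import env, telemetry, viewer, order
from h import *
import cv2
t0=telemetry.get_state()['time']
for px,py,pz,yaw,tilt in((600,70,190,.2,1.0),(600,100,180,.1,1.),(620,90,180,.1,1.),(650,100,180,.1,1.)):
    y=np.array([np.cos(yaw)*np.cos(tilt),np.sin(yaw)*np.cos(tilt),-np.sin(tilt)]);z=np.array([-np.sin(yaw),np.cos(yaw),0])
    q=R.from_matrix(np.c_[np.cross(y,z),y,z]).as_quat()
    j=env.ik([px,py,pz],q)
    print(px,j if j is None else np.round(j,2))
    if j is not None: break
env.reach([px,py,pz],q)
f=viewer.grab_frame("wrist");pickle.dump(dict(f),open('pics/w1.pkl','wb'))
cv2.imwrite('pics/w1.png',cv2.convertScaleAbs(cv2.resize(f['pixels'][:,:,::-1],(784,588),interpolation=cv2.INTER_CUBIC),alpha=1.6,beta=15))
s=telemetry.get_state();print(s['time']-t0,s['time'],s['eef_pos'])
E
```

```text
600 [ 0.29  0.38 -0.64  2.21  1.45  0.25  0.15]
2.5917 2.7417 [600.20569178  70.83990527 190.13809584]
```

View pics/w1.png

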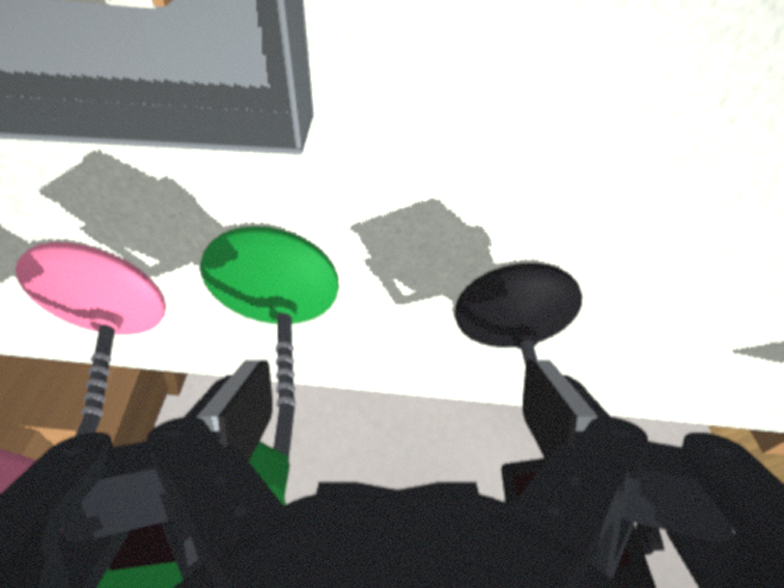

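The wrist view is upside down and the fingers hide the scanner head; only its base shows, at (518,303). I'll search for a view with the camera above the fingers.

```bash
python3 - <<'E'
from rig import env, telemetry
from h import *
W=pickle.load(open('pics/w1.pkl','rb'))
print('base',fit([(W,[(0,0,0)],[(518/1.4,303/1.4)])],lambda x:(np.eye(3),np.array([x[0],x[1],5])),[700,200])[0].round(0))
s=telemetry.get_state()
a=.65;u=np.array([np.cos(a),np.sin(a),0]);w=np.array([760,225,205.])-30*u
n=-np.array([u[0]*.95,u[1]*.95,.3])
CT=np.array([[0,.964,.266],[0,-.266,.964],[1,0,0]]);off=np.array([-66.8,-142.8,-.2])
res=[]
for px in range(400,701,50):
 for py in range(-250,301,50):
  for pz in(70,120,180,240,300):
   for yaw in(-.2,.1,.4,.65,.9):
    for tilt in(.45,.6,.8,1.0,1.2):
     y=np.array([np.cos(yaw)*np.cos(tilt),np.sin(yaw)*np.cos(tilt),-np.sin(tilt)])
     z=-np.array([-np.sin(yaw),np.cos(yaw),0])
     M=np.c_[np.cross(y,z),y,z];c=np.array([px,py,pz])+M@off
     v=(M@CT).T@(w-c)
     if v[2]<100 or abs(v[0]/v[2])>.75: continue
     r=v[1]/v[2]
     if not -.58<r<(.0 if abs(v[0]/v[2])<.6 else .2): continue
     d=np.linalg.norm(w-c); ang=np.arccos((c-w)@n/d/np.linalg.norm(n))
     if ang>1. or d>500 or np.hypot(*(np.array([px,py])-w[:2]))<120: continue
     j=env.ik([px,py,pz],R.from_matrix(M).as_quat())
     if j is None: continue
     dj=np.abs(np.array(j)-s['q']).max()
     res.append((ang+.15*dj+d/1500,ang,d,dj,(px,py,pz,yaw,tilt),(v[:2]/v[2]).round(2),np.round(j,2)))
res.sort(key=lambda r:r[0]);print(len(res))
for r in res[:8]:print([float(np.round(k,2)) for k in r[:4]],*r[4:])
E
```

```text
base [753. 223.]
335
[1.0, 0.54, 218.68, 2.15] (600, 200, 120, 0.9, 0.45) [ 0.61 -0.58] [ 0.57  0.96 -0.86  2.38  3.6   0.67  2.23]
[1.14, 0.55, 458.65, 1.86] (500, -50, 180, 0.9, 0.45) [ 0.06 -0.55] [ 1.46  1.07 -1.34  2.29 -0.41  0.17  0.24]
[1.17, 0.6, 427.84, 1.87] (550, -50, 180, 0.9, 0.45) [-0.04 -0.53] [ 1.37  1.07 -1.31  2.2  -0.42  0.19  0.23]
[1.17, 0.57, 496.32, 1.82] (500, -100, 180, 0.9, 0.45) [-0.01 -0.58] [ 1.52  1.06 -1.29  2.2  -0.37  0.33  0.25]
[1.17, 0.63, 320.84, 2.18] (600, 50, 180, 0.65, 0.45) [-0.14 -0.43] [ 0.96  0.88 -1.08  2.44  3.41  0.57  2.33]
[1.18, 0.74, 335.34, 1.41] (650, 0, 180, 0.9, 0.45) [-0.2  -0.45] [ 1.2   1.25 -1.49  2.07  1.03  0.24 -1.26]
[1.18, 0.78, 225.22, 1.66] (650, 100, 180, -0.2, 0.45) [-0.65 -0.18] [-0.27  0.69 -0.47  2.45  2.22  1.31  1.81]
[1.18, 0.61, 324.26, 2.38] (550, 100, 180, 0.9, 0.45) [ 0.28 -0.43] [ 0.98  0.89 -1.09  2.41  3.83  0.4   2.08]
```

```bash
python3 - <<'E'
from rig import env, telemetry
from h import *
s=telemetry.get_state()
a=.65;u=np.array([np.cos(a),np.sin(a),0]);w=np.array([757,224,205.])-30*u
n=-np.array([u[0]*.95,u[1]*.95,.3])
CT=np.array([[0,.964,.266],[0,-.266,.964],[1,0,0]]);off=np.array([-66.8,-142.8,-.2])
res=[]
for px in range(400,676,25):
 for py in range(-250,251,50):
  for pz in(140,180,240,300):
   for yaw in(-.5,-.2,.1,.4,.65,.9):
    for tilt in(.45,.6,.75,.9,1.05):
     y=np.array([np.cos(yaw)*np.cos(tilt),np.sin(yaw)*np.cos(tilt),-np.sin(tilt)])
     z=-np.array([-np.sin(yaw),np.cos(yaw),0])
     M=np.c_[np.cross(y,z),y,z];c=np.array([px,py,pz])+M@off
     v=(M@CT).T@(w-c)
     if v[2]<100 or abs(v[0]/v[2])>.75: continue
     r=v[1]/v[2]
     if not -.58<r<(.0 if abs(v[0]/v[2])<.6 else .2): continue
     d=np.linalg.norm(w-c); ang=np.arccos((c-w)@n/d/np.linalg.norm(n))
     if ang>1.05 or d>480 or np.hypot(*(np.array([px,py])-w[:2]))<120: continue
     j=env.ik([px,py,pz],R.from_matrix(M).as_quat())
     if j is None or abs(j[2])>.85 or j[1]>.9: continue
     dj=np.abs(np.array(j)-s['q']).max()
     res.append((ang+.1*dj+d/1500,ang,d,dj,(px,py,pz,yaw,tilt),(v[:2]/v[2]).round(2),np.round(j,2)))
res.sort(key=lambda r:r[0]);print(len(res))
for r in res[:8]:print([float(np.round(k,2)) for k in r[:4]],*r[4:])
E
```

```text
Traceback (most recent call last):
ValueError: time passes only in moves, steps and waits
```

```bash
python3 - <<'E'
from rig import env, telemetry, viewer
from h import *
import cv2
t0=telemetry.get_state()['time']
for px,py,pz,yaw,tilt in((630,80,190,-.1,.45),(640,90,185,-.15,.45),(650,100,180,-.2,.45)):
    y=np.array([np.cos(yaw)*np.cos(tilt),np.sin(yaw)*np.cos(tilt),-np.sin(tilt)]);z=-np.array([-np.sin(yaw),np.cos(yaw),0])
    q=R.from_matrix(np.c_[np.cross(y,z),y,z]).as_quat()
    j=env.ik([px,py,pz],q)
    print(px,j if j is None else np.round(j,2))
    if j is not None: break
env.reach([px,py,pz],q)
f=viewer.grab_frame("wrist");pickle.dump(dict(f),open('pics/w2.pkl','wb'))
cv2.imwrite('pics/w2.png',cv2.convertScaleAbs(cv2.resize(f['pixels'][:,:,::-1],(784,588),interpolation=cv2.INTER_CUBIC),alpha=1.6,beta=15))
s=telemetry.get_state();print(s['time']-t0,s['time'],s['eef_pos'])
E
```

```text
630 None
640 None
650 [-0.27  0.69 -0.47  2.45  2.22  1.31  1.81]
1.5250000000000004 4.2667 [650.08927819  99.37565244 180.13118408]
```

View pics/w2.png

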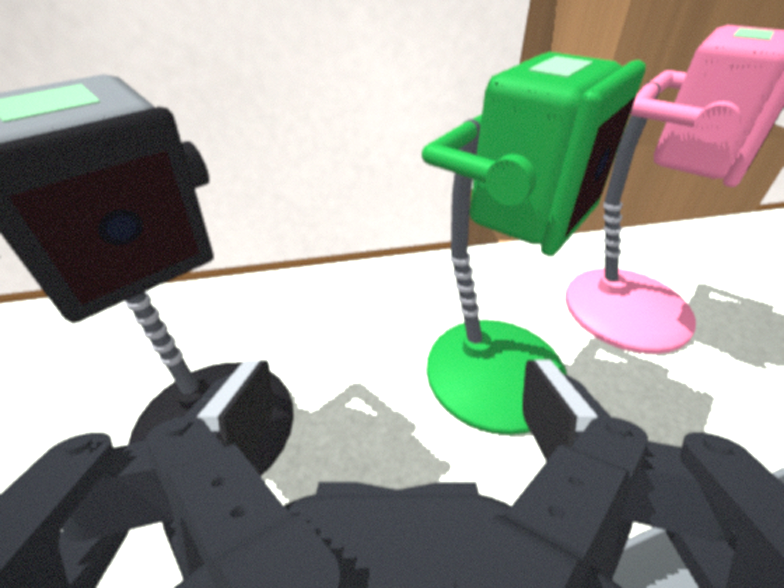

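The close view shows the grey scanner's window well: corners near (10,196), (168,153), (198,272) and (80,306), centre lens at (122,228).

```bash
cat > win.py <<'E'
from h import *
W=pickle.load(open('pics/w2.pkl','rb'))
b=np.array([(0,29,30),(0,-29,30),(0,-29,-30),(0,29,-30),(0,0,0)]);p=np.array([(10,196),(168,153),(198,272),(80,306),(122,228)])/1.4
m5=lambda x:(R.from_euler('ZY',[x[3],-x[4]]).as_matrix(),np.array(x[:3]))
x,r=fit([(W,b,p)],m5,[735,207,195,.6,.3]);print('free',x.round(3),r.round(2))
# constraint: head centre height 205, window d in front along -x
for dep in(30,33,36):
    m4=lambda x:(m5([0,0,0,x[2],x[3]])[0],np.array([x[0],x[1],205])-dep*m5([0,0,0,x[2],x[3]])[0][:,0])
    y,r=fit([(W,b,p)],m4,[757,224,.6,.3]);print(dep,y.round(3),m4(y)[1].round(1),r.round(2))
E
python3 win.py; python3 - <<'E'
import sys;sys.path.insert(0,'.')
import pickle,cv2
f=pickle.load(open('pics/w2.pkl','rb'))['pixels'][60:240,0:170,::-1]
cv2.imwrite('pics/w2c.png',cv2.convertScaleAbs(cv2.resize(f,None,fx=3.3,fy=3.3,interpolation=cv2.INTER_CUBIC),alpha=3,beta=0))
E
```

```text
free [7.38869e+02 2.09085e+02 1.97904e+02 5.79000e-01 1.49000e-01] [ -0.84   1.33  -1.15  -0.42   0.86 -13.1    1.08  -0.96   0.35   2.27]
30 [7.60525e+02 2.24451e+02 6.05000e-01 1.81000e-01] [736.3 207.7 199.6] [ -0.99   1.83  -0.12  -1.33   0.37 -14.18   0.33  -0.73   0.45   1.95]
33 [7.63628e+02 2.26289e+02 5.99000e-01 1.76000e-01] [736.8 208.  199.2] [ -0.94   1.85  -0.28  -1.02   0.45 -13.94   0.45  -0.81   0.43   2.08]
36 [7.66703e+02 2.28097e+02 5.94000e-01 1.71000e-01] [737.3 208.3 198.9] [ -0.9    1.79  -0.46  -0.8    0.54 -13.73   0.59  -0.87   0.41   2.15]
```

View pics/w2c.png

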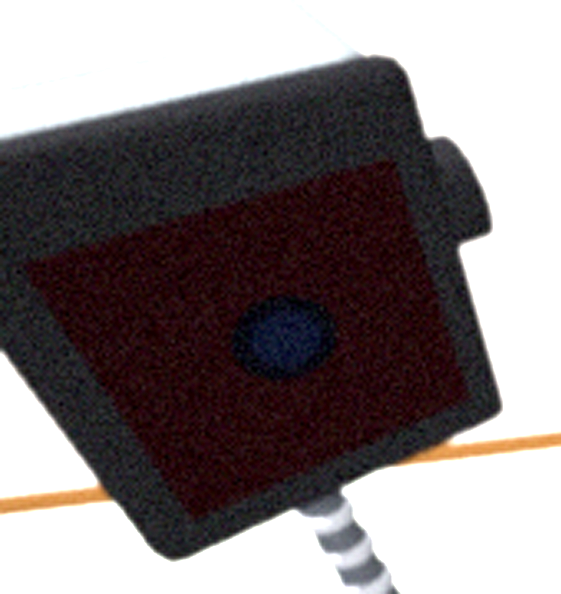

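```bash
cat > win2.py <<'E'
from h import *
W=pickle.load(open('pics/w2.pkl','rb'))
b=np.array([(0,29,30),(0,-29,30),(0,-29,-30),(0,29,-30),(0,0,0)])
p=np.array([(8.2,140.3),(119.1,108.5),(141.8,181.2),(58.2,217.6),(86.4,162.4)])
m5=lambda x:(R.from_euler('ZY',[x[3],-x[4]]).as_matrix(),np.array(x[:3]))
x,r=fit([(W,b[:4],p[:4])],m5,[735,207,195,.6,.3]);print('corners',x.round(3),r.round(2))
print('lens res',proj(W,x[:3])-p[4])
m=m5(x)[0];print('head centre if dep 30..33, win off dz 0..-6',[(x[:3]+m@np.array([d,0,z])).round(0) for d in(30,33) for z in(0,6)])
m6=lambda x:(R.from_euler('ZYX',x[3:]).as_matrix(),np.array(x[:3]))
y,r=fit([(W,b[:4],p[:4])],m6,[735,207,195,.6,-.3,0]);print('roll free',y.round(3),r.round(2))
# scene bottom/top check of outer head
S=pickle.load(open('pics/scene0.pkl','rb'));D=pickle.load(open('pics/side0.pkl','rb'))
print('side window proj',proj(D,b@m.T+x[:3]).round(1).tolist())
print('scene',proj(S,np.array([(0,-38,50),(0,38,50)])@m.T+x[:3]).round(1).tolist())
np.save('win.npy',x)
E
python3 win2.py
```

```text
corners [7.40160e+02 2.09341e+02 1.97466e+02 5.93000e-01 1.44000e-01] [-0.53  0.74 -0.29 -0.05  0.34 -0.56  0.78 -0.29]
lens res [[1.51546583 2.26877179]]
head centre if dep 30..33, win off dz 0..-6 [array([765., 226., 202.]), array([764., 225., 208.]), array([767., 228., 202.]), array([767., 227., 208.])]
roll free [ 7.40209e+02  2.09407e+02  1.97429e+02  6.02000e-01 -1.38000e-01
  1.10000e-02] [-0.07 -0.04  0.07  0.05 -0.11 -0.01  0.12  0.02]
side window proj [[278.1, 132.9], [298.0, 136.6], [297.8, 150.7], [278.8, 147.0], [288.1, 141.9]]
scene [[269.0, 248.8], [306.4, 253.2]]
```

```bash
cat > plan.py <<'E'
from h import *
def tool(M): # carton matrix -> tool quat (y=-cz, z=cy, x=cx)
    return R.from_matrix(np.c_[M[:,0],-M[:,2],M[:,1]]).as_quat()
def cart(yaw,tilt=0): return R.from_euler('ZY',[yaw,-tilt]).as_matrix()
E
python3 - <<'E'
from rig import env, telemetry, viewer
from plan import *
import cv2
S=pickle.load(open('pics/scene0.pkl','rb'));D=pickle.load(open('pics/side0.pkl','rb'))
for f,p in((S,(301,394)),(S,(225,363)),(D,(478,316))):
    print('look-alike base',fit([(f,[(0,0,0)],[np.array(p)/1.4])],lambda x:(np.eye(3),np.array([x[0],x[1],5])),[700,0])[0].round(0))
t0=telemetry.get_state()['time']
q=tool(cart(.128));j=env.ik([526,-309,240],q);print(np.round(j,2))
Mw=cart(.597,.141);w=np.array([740.2,209.4,197.4]);o=w-100*Mw[:,0]-Mw@[45,0,69.4];print('final origin',o,env.ik(o+Mw@[0,0,66],tool(Mw)))
env.reach([526,-309,240],q)
f=viewer.grab_frame("wrist");pickle.dump(dict(f),open('pics/w3.pkl','wb'))
im=cv2.resize(f['pixels'][:,:,::-1],(784,588),interpolation=cv2.INTER_CUBIC)
B=np.array([(x,y,z) for z in(0,120) for x,y in((-45,-25),(45,-25),(45,25),(-45,25))])
P=(proj(f,B@cart(.128).T+[526.1,-308.8,4])*1.4)
for i in P: cv2.circle(im,tuple(int(v) for v in i),3,(0,0,255),1)
cv2.imwrite('pics/w3.png',im);print(P.round(0).tolist())
s=telemetry.get_state();print(s['time']-t0,s['time'],s['eef_pos'],s['wrist_force'])
E
```

```text
look-alike base [771. -11.]
look-alike base [ 822. -178.]
look-alike base [764. -14.]
[ 0.73  0.49 -0.43  1.6   0.22  1.1   1.94]
final origin [629.53732366 134.17796578 108.31140571] [ 0.15942143  0.56664598 -0.64412611  1.73889846  0.40938917  0.83029303
  1.52237598]
[[367.0, 204.0], [369.0, 302.0], [422.0, 303.0], [424.0, 204.0], [354.0, 216.0], [358.0, 354.0], [433.0, 354.0], [437.0, 216.0]]
1.7915999999999999 6.0583 [ 525.83027992 -307.73036066  239.30250563] [-0.01510165  0.53214227  0.07391398]
```

View pics/w3.png

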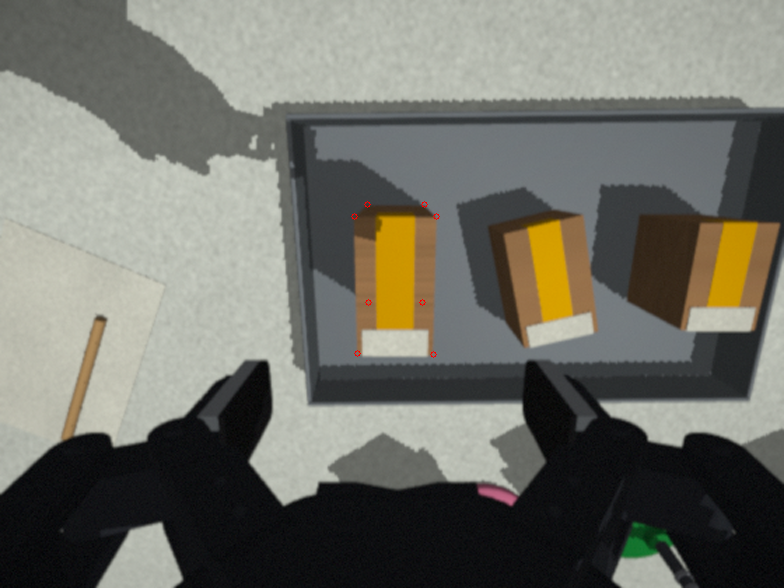

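The wrist view confirms the carton pose: projected corners match to about 2 mm, and it's centred between the fingers with room to the neighbour. Grasp and lift next.

```bash
python3 - <<'E'
from rig import env, telemetry, viewer
from plan import *
import cv2
q=tool(cart(.128))
env.grip(.85)
print('contact',env.move_straight([526.8,-308.8,72],q,contact_N=12))
s=telemetry.get_state();print(s['time'],s['eef_pos'],s['wrist_force'])
env.grip(0.,70)
s=telemetry.get_state();print(s['time'],s['gripper_width'],s['wrist_force'])
env.move_straight([526.8,-308.8,110],q,feed=80)
env.move_straight([526.8,-308.8,225],q,feed=180)
f=viewer.grab_frame("wrist");pickle.dump(dict(f),open('pics/w4.pkl','wb'))
cv2.imwrite('pics/w4.png',cv2.resize(f['pixels'][:,:,::-1],(784,588),interpolation=cv2.INTER_CUBIC))
s=telemetry.get_state();print(s['time'],s['gripper_width'],s['eef_pos'],s['wrist_force'],s['ft_torque'])
# tool-frame projections of the expected carton
T=R.from_quat(s['tcp_rot']).as_matrix();M=np.c_[T[:,0],T[:,2],-T[:,1]];o=s['eef_pos']-M[:,2]*68
B=np.array([(x,y,120) for x,y in((-45,-25),(45,-25),(45,25),(-45,25))]+[(-45,-25,0),(-45,25,0)])
print((proj(f,B@M.T+o)*1.4).round(0).tolist())
E
```

```text
contact False
7.6167 [ 527.33853137 -309.03295033   72.83310543] [-0.07321618  0.79985358  0.04580391]
7.95 0.5767818406967582 [-0.22355679  0.14838863  6.50740993]
9.4167 0.5794213151604399 [ 525.99267281 -308.50839796  223.43007911] [-0.09954164 -0.08495654 -1.92519645] [ 0.0279753   0.00295427 -0.01010784]
[[286.0, 279.0], [309.0, 593.0], [488.0, 593.0], [511.0, 279.0], [347.0, 223.0], [448.0, 223.0]]
```

View pics/w4.png

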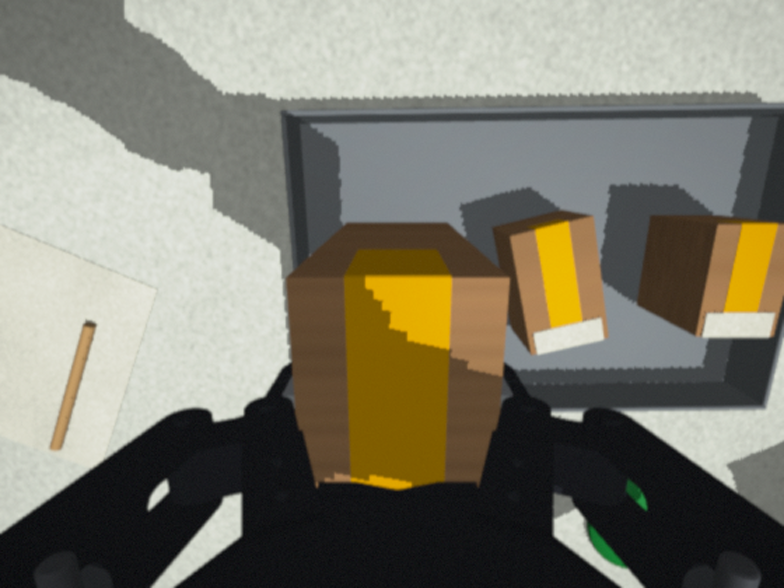

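Held cleanly: the corners are where the grasp model predicts and the neighbours are untouched. I'll carry it inside the radius of the look-alikes to a stand-off, then go straight in.

```bash
python3 - <<'E'
from rig import env, telemetry, viewer
from plan import *
import cv2
Mw=cart(.597,.141);w=np.array([740.2,209.4,197.4])
P=w-100*Mw[:,0]+Mw@[-45,0,-69.4+68.8]
env.reach([490,-110,240],tool(cart(.35)))
pre=P-70*Mw[:,0];env.reach(pre,tool(Mw))
s=telemetry.get_state();print(s['time'],s['eef_pos']-pre)
env.move_straight(P,tool(Mw),feed=60)
env.dwell(.4)
s=telemetry.get_state();e=P-s['eef_pos'];print(s['time'],e,(R.from_quat(tool(Mw)).inv()*R.from_quat(s['tcp_rot'])).as_rotvec(),s['gripper_width'],s['wrist_force'])
pickle.dump(s,open('pics/s.pkl','wb'))
for n in("scene","side","wrist"):
    f=viewer.grab_frame(n);pickle.dump(dict(f),open(f'pics/{n}5.pkl','wb'))
f=[pickle.load(open(f'pics/{n}5.pkl','rb')) for n in("scene","side","wrist")]
T=R.from_quat(s['tcp_rot']).as_matrix();M=np.c_[T[:,0],T[:,2],-T[:,1]];o=s['eef_pos']-M[:,2]*68.8
B=np.array([(x,y,z) for z in(0,120) for x,y in((-45,-25),(45,-25),(45,25),(-45,25))])@M.T+o
Wn=np.array([(0,29,30),(0,-29,30),(0,-29,-30),(0,29,-30)])@Mw.T+w
out=[]
for F in f[:2]:
    c=proj(F,np.vstack([B,Wn])); m=c.mean(0).astype(int);x0,y0=m[0]-50,m[1]-60
    im=cv2.resize(F['pixels'][y0:y0+120,x0:x0+100,::-1],None,fx=4,fy=4,interpolation=cv2.INTER_CUBIC);im=cv2.convertScaleAbs(im,alpha=1.4,beta=10)
    for k,i in enumerate(c): cv2.circle(im,tuple(((i-[x0,y0])*4+2).astype(int)),3,(0,0,255) if k<8 else (255,0,255),1)
    out.append(im)
cv2.imwrite('pics/c5.png',np.hstack(out))
E
```

```text
11.1333 [ 0.21718976 -1.81917436 -0.24484392]
12.85 [ 0.0246213   0.07203208 -0.03492998] [-5.05442977e-05  8.68920299e-05 -2.87922013e-05] 0.5765994858734247 [-0.96115145  0.39144379 -1.65735356]
```

View pics/c5.png

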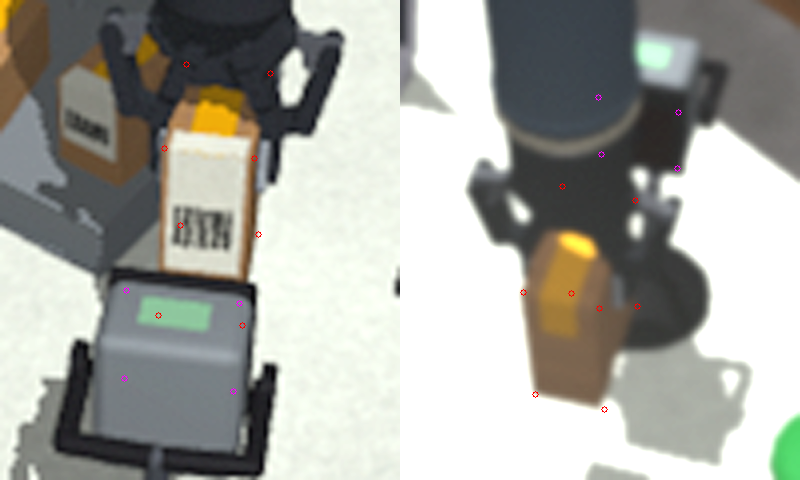

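In the scene and side views the held carton's visible corners match the prediction. The label is upright, faces the scanner window and is clear of everything. Handing in.

```bash
python3 - <<'E'
from rig import env, telemetry, order
env.dwell(.3)
s=telemetry.get_state();print(s['time'],abs(s['qd']).max() if hasattr(s['qd'],'max') else max(map(abs,s['qd'])),s['gripper_width'])
print(order.job_done())
E
```

```text
13.3 0.0012173854053859337 0.5754026975435701
the job is handed in; nothing more can be done
None
```

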